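# Lay a flattening plate flush on a tilted sharpening stone and hold it

## Robot

A 6-joint arm with a two-finger parallel gripper is mounted at the origin on a cart in front of the work surface, level with it; the furniture and walls round the work are solid. World frame = base frame: x ahead of the robot, y to its left, z up, the work surface at z = 0. Lengths are in mm, angles in rad, forces in N, time in s.
With the tool pointing down it reaches from about 325 to 775 mm from the base axis. Payload 5.5 kg.
Tool frame: the origin (TCP) lies where the fingers leave the gripper's body, on its centre line; the fingertips stand 73 mm ahead of it and the grasp point (between the pads) lies robot.grip_depth ahead of it (robot.grip_depth is the distance from the TCP to the grasp point, in mm); z points along the fingers, y is the direction in which the jaws open and shut (so a half turn about z gives the same grasp; the last joint's range is limited). The gripper opens to 85 mm and grips with 20 to 120 N. Pads are 22 mm wide; open, the fingers measure 114 mm over their backs; the gripper's body (76 mm by 85 mm) begins 54 mm behind the grasp point. The pads swing forward as they close: fully open they stand 13 mm farther back than shut.
Start: joints at [1.22, 0.091, 1.231, -0, 1.82, -0.057], TCP at [173.759, 574.304, 303.875] pointing down, gripper open.
Joint ranges: [-2.87, 2.87], [-0.86, 2.18], [0.17, 2.46], [-1.51, 4.65], [0.06, 2.69], [-2.65, 2.65]. Speed limits (rad/s): [2.57, 2.57, 3.01, 3.14, 3.14, 3.14].

## Interface

Orientations are given as a rotation vector (axis times angle).
In Python, from workcell import robot gives the robot as it stands. Calls block until the motion is done:
- robot.move_pose(position, orientation): joint-space move of the TCP to a pose.
- robot.move_straight(position, ori=None, v=150): straight line of the TCP; ori=None keeps the orientation; v is the mean speed in mm/s.
- robot.set_joints(angles): joint-space move.
- robot.gripper_open() and robot.close(newtons=None): open the fingers fully, or close them until they stop; newtons is the grip in N (None keeps the last).
- robot.sleep(seconds).
- robot.inverse_kinematics(position, orientation): joint angles nearest the present ones, or None.
- robot.camera(name): name is "scene" or "top" or "wrist"; returns a dict with "img" (480x640x3 uint8, red, green, blue), "z_map" (480x640 float32, mm along the optical axis (not along the pixel's ray), 0 where there is no reading), "K" (3x3 intrinsics, pixels), "extrinsics" (4x4, takes a point from camera to world coordinates); the wrist camera has in their place "mount" (4x4, takes a point from camera to tool coordinates, whose origin is the TCP and whose axes are the flange's). Camera axes: x right, y down, z forward; pixel columns grow to the right and rows downward; lengths in mm; the calibration is good to about 2 mm. The wrist camera is an equidistant fisheye: a pixel r from the principal point sees the ray r / f radians off the axis. A picture is of the moment at which its call begins: read the wrist's pose just before it.
A pose or a line that the arm cannot do raises robot.MotionError and nothing moves.
- robot.sign_off(): hands the job in, once; it reports no verdict.
Readings, each from a call of its own:
- robot.current_time(): time.
- robot.current_joint_positions(): joint angles.
- robot.current_qvel(): joint speeds.
- robot.current_joint_torque(): joint torques, N m.
- robot.current_eef_pos(): TCP position.
- robot.current_ee_rot(): TCP orientation.
- robot.current_ft_force(): force on the tool from outside, world axes, zero at the start.
- robot.current_wrist_torque(): the same for the moment, N m.
- robot.current_gripper_width(): finger opening in mm.
Only numpy, scipy, OpenCV 4.12 (cv2) and the standard library are available. Lean on these libraries where they do the work, as an engineer would, in place of code of your own. Each camera call takes 0.05 s, during which the arm holds its last target.

## Task

The sharpening stone is clamped on its tilting stand at a slope nobody has noted. Lift the longer of the two wooden-ribbed flattening plates out of the steel tray, lay it lengthwise on the middle of the stone and, feeling for the slope, tilt it until its underside bears flush along its whole length. Finish while still gripping the plate, with a light steady push onto the stone of roughly 10 N, so that I can look along the joint for light and see whether the stone has worn hollow; do not strike the stone or push hard on it, leave the short plate in the tray and do not disturb the things standing around.

Things in the scene. Friction and masses are not known exactly. Their poses are not given: they have to be found in the camera images.
- plate_long: flattening plate, one rigid piece: flat steel plate 130 long (x), 60 wide (y), 10 thick (z), wooden rib along the middle of its top, 80 long (x), 24 wide (y), from z = 10 to 43 mm; 0.3 to 0.55 kg. Origin: centre of the flat underside; z towards the rib. Lies flat in the tray beside the short one, at either end of the tray.
- plate_short: flattening plate, one rigid piece: flat steel plate 84 long (x), 60 wide (y), 10 thick (z), wooden rib along the middle of its top, 56 long (x), 24 wide (y), from z = 10 to 43 mm; 0.3 kg. Origin: centre of the flat underside; z towards the rib. Looks the same but for its length; stays in the tray.
- tray: shallow open steel tray, fixed, 180 (x), 290 (y), 45 high, walls and floor 3 thick. Origin: centre of its underside. One plate lies towards each end of its y, about 130 apart, lengths roughly along the tray's x; over 50 mm free each side of a rib, above the plate's 10 mm.
- mist_bottle: bystander: upright spray bottle, 53 dia x 176 high; origin centre of its underside.
- gauge_cube: bystander: small dark angle gauge with a display, 32 x 55 x 55; origin centre of its underside.
- paste_tin: bystander: round low tin, 70 dia x 27; origin centre of its underside.
- stone_stand: fixed aluminium stand (base 252 x 124) with a hinged table carrying the brown stone, clamp knobs at its sides. Origin: centre of the base's underside, z up; x points away from the robot, up the slope; y level, along the hinge. The table is clamped 11 to 24 degrees up from x, different each time; this pose does not tell it. On its rubber feet the stone rocks about 1 degree for 10 N on one end.
- stand_hinge (a point): middle of the hinge line, at x -118, y 0, z +26 mm in the stand, axes as the stand's. The stone's flat face (160 long up the slope, 76 wide) is parallel to the table: its middle lies, from this point, 123 mm up along the slope and 51 mm out square to it (133 mm away at any angle), 95 to 125 mm above the bench. All else on the stand lies lower than the face beside it.

How it is judged:
By the outcome, as a careful person would: the job done as asked, in the order asked, and still so for the second after the job is handed in, while the arm keeps its last pose, push and grip.
It also fails if it takes over 51 s, if anything falls off the work surface, if the arm or the gripper's body presses on something with over 40 N, if the wrist force passes 120 N, or if a joint passes its speed limit or range.

## Working session

There is one attempt and no reset: what is moved stays moved. The work goes in short steps, each a Python script; the robot and the scene stay as the last script left them, time stands still between calls to the robot, and variables do not carry over. Pictures are saved under pics/ and viewed, and the job is handed in when it is done.

```bash
ls; mkdir -p pics
cat > h.py <<'E'
import numpy as np, cv2
from workcell import robot
from scipy.spatial.transform import Rotation as R
def save(name,c): cv2.imwrite('pics/'+name+'.png',c['img'][:,:,::-1])
def cloud(c):
    z=c['z_map'].astype(float);K=np.array(c['K']);v,u=np.mgrid[0:480,0:640]
    P=np.stack([(u-K[0,2])/K[0,0]*z,(v-K[1,2])/K[1,1]*z,z],-1)
    E=np.array(c['extrinsics']);W=P@E[:3,:3].T+E[:3,3];W[z<=0]=np.nan;return W
E
python3 - <<'E'
from h import *
for n in ['scene','top']:
    c=robot.camera(n);save(n+'0',c);np.savez(n+'0.npz',**c);print(n,c['K'],c['extrinsics'],(c['z_map']>0).mean())
c=robot.camera('wrist');save('wrist0',c);print(c['K'],c['mount'])
print(robot.grip_depth,robot.current_time(),robot.current_ee_rot(),robot.current_ft_force(),robot.current_gripper_width())
E
```

```text
pics
scene [[559.35791715   0.         315.58330115]
 [  0.         559.35791715 241.04805548]
 [  0.           0.           1.        ]] [[ 6.15102612e-01 -4.30485808e-01  6.60553363e-01 -3.57264727e+02]
 [-7.88444032e-01 -3.38164250e-01  5.13810227e-01 -6.95510910e+02]
 [ 2.18752143e-03 -8.36855369e-01 -5.47419680e-01  7.83055625e+02]
 [ 0.00000000e+00  0.00000000e+00  0.00000000e+00  1.00000000e+00]] 0.9957779947916666
top [[465.72766098   0.         322.88353554]
 [  0.         465.72766098 234.74709018]
 [  0.           0.           1.        ]] [[ 4.86530542e-03 -9.84031011e-01  1.77930601e-01  3.35194820e+02]
 [-9.97595423e-01 -1.70778044e-02 -6.71693495e-02  7.72430284e+01]
 [ 6.91353868e-02 -1.77175954e-01 -9.81747921e-01  1.11615640e+03]
 [ 0.00000000e+00  0.00000000e+00  0.00000000e+00  1.00000000e+00]] 0.9959440104166667
[[371.64829954   0.         319.83953656]
 [  0.         371.64829954 238.67508061]
 [  0.           0.           1.        ]] [[-1.09765489e-04 -9.56799633e-01 -2.90748089e-01  7.32990517e+01]
 [ 9.99999493e-01 -3.96043210e-04  9.25779309e-04 -6.17210858e-01]
 [-1.00093411e-03 -2.90747840e-01  9.56799191e-01 -7.09930407e+01]
 [ 0.00000000e+00  0.00000000e+00  0.00000000e+00  1.00000000e+00]]
53.900000000000006 0.15 [-4.59767184e-01 -3.10745045e+00  2.36032757e-03] [ 0.29071655 -0.61368439  0.22302746] 85.06207149190533
```

View pics/scene0.png

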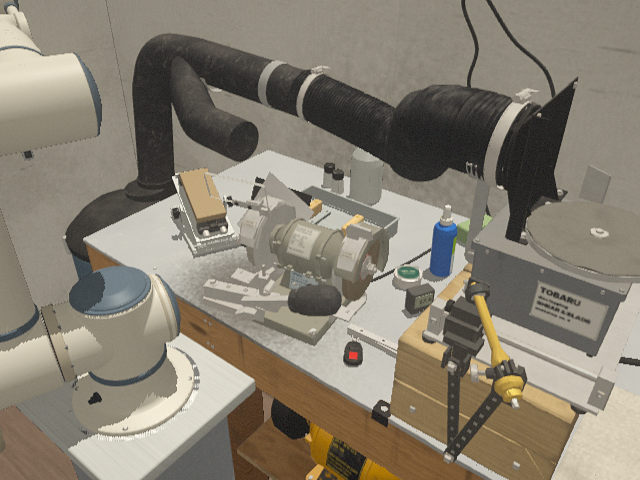

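View pics/top0.png

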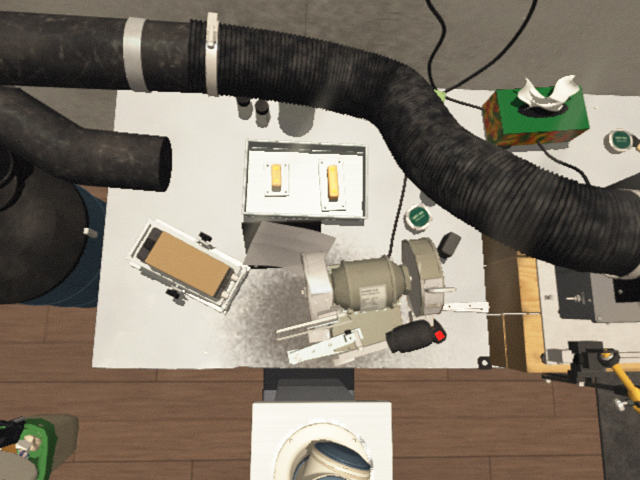

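View pics/wrist0.png

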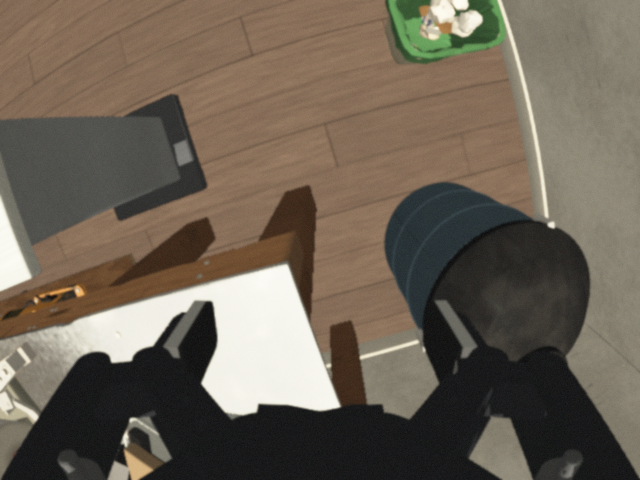

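The top view shows the tray around (305,180), with the long plate at about (333,183) and the short one at (277,177). The stone is at about (187,263), with the low end of the stand toward (235,290). A hose passes overhead at the top edge. Next I'll measure these.

Run:
```python
from h import *
c=dict(np.load('top0.npz'));W=cloud(c);im=c['img'];hsv=cv2.cvtColor(im,cv2.COLOR_RGB2HSV)
np.set_printoptions(precision=1,suppress=True)
def at(u,v): return W[v,u]
for n,p in dict(bench=(120,340),tin=(418,217),trayL=(245,180),trayR=(366,180),floor=(305,210),grind=(370,280),gtop=(420,270),hose1=(300,60),hose2=(420,110),hose3=(460,160),guard=(295,240),duct=(130,160),canister=(295,115)).items(): print(n,at(*p))
# wood ribs: yellow
m=cv2.inRange(hsv,(10,90,90),(32,255,255))
mm=np.zeros_like(m);mm[145:215,250:365]=m[145:215,250:365]
n,l,s,ce=cv2.connectedComponentsWithStats(mm)
for i in range(1,n):
    if s[i,4]>40:
        pts=W[l==i];z=np.nanmedian(pts[:,2]);
        cnt=np.argwhere(l==i)[:,::-1].astype(np.float32);r=cv2.minAreaRect(cnt)
        print('rib',s[i],'z',z,np.nanpercentile(pts[:,2],[5,50,95]),'c',np.nanmean(pts,0),r)
        top=pts[abs(pts[:,2]-z)<6][:,:2].astype(np.float32);print(cv2.minAreaRect(top))
# stone
b=cv2.inRange(hsv,(8,60,70),(25,200,230));mm=np.zeros_like(b);mm[225:305,140:240]=b[225:305,140:240]
n,l,s,ce=cv2.connectedComponentsWithStats(mm);i=1+np.argmax(s[1:,4]);print('stone',s[i],hsv[263,187])
e=cv2.erode((l==i).astype(np.uint8),np.ones((5,5)))>0
P=W[e];P=P[~np.isnan(P[:,0])];c0=P.mean(0)
A=np.c_[P[:,:2]-c0[:2],np.ones(len(P))];q=np.linalg.lstsq(A,P[:,2],rcond=None)[0];res=P[:,2]-A@q
n_=np.array([-q[0],-q[1],1]);n_/=np.linalg.norm(n_);print('plane c',c0,q,'tilt',np.degrees(np.arccos(n_[2])),'dir',np.degrees(np.arctan2(q[1],q[0])),'res',res.std())
Q=W[l==i];print(cv2.minAreaRect(Q[~np.isnan(Q[:,0])][:,:2].astype(np.float32)))
# scene view plane
c=dict(np.load('scene0.npz'));W2=cloud(c);hs=cv2.cvtColor(c['img'],cv2.COLOR_RGB2HSV)
b=cv2.inRange(hs,(8,60,70),(25,200,230));mm=np.zeros_like(b);mm[160:240,170:240]=b[160:240,170:240]
n,l,s,ce=cv2.connectedComponentsWithStats(mm);i=1+np.argmax(s[1:,4]);print('stone sc',s[i])
Q=W2[l==i];Q=Q[~np.isnan(Q[:,0])];print(Q.mean(0),Q.min(0),Q.max(0))
cv2.imwrite('pics/crop1.png',cv2.resize(im[90:320,90:480,::-1],None,fx=2,fy=2,interpolation=cv2.INTER_CUBIC))
c2=c['img'][100:380,150:480,::-1];cv2.imwrite('pics/crop2.png',cv2.resize(c2,None,fx=2,fy=2,interpolation=cv2.INTER_CUBIC))
```

```text
bench [285.7 463.3  -0.8]
tin [ 580.7 -229.4   26. ]
trayL [657.5 189.1  45.8]
trayR [664.2 -99.   48.2]
floor [598.   45.3   2.2]
grind [413.9 -84.2 172.9]
gtop [ 431.9 -178.7  208.3]
hose1 [818.1  66.9 305.1]
hose2 [ 712.  -153.2  333. ]
hose3 [ 587.6 -190.8  417.9]
guard [502.1  69.6 125.8]
duct [636.1 391.5 231.2]
canister [812.   73.9  75. ]
rib [272 164   9  24 203] z 46.52518619050875 [42.2 46.5 50.2] c [670.2 116.5  46.2] ((276.0, 175.5), (23.0, 8.0), 90.0)
((672.072998046875, 116.5512466430664), (53.60102844238281, 19.1684627532959), 0.9998595714569092)
rib [327 165  12  35 329] z 46.70556760013096 [35.5 46.7 50.5] c [657.2 -18.2  45.3] ((332.4492492675781, 182.08615112304688), (33.94765090942383, 10.206483840942383), 86.8201675415039)
((660.8203125, -18.390716552734375), (76.93541717529297, 23.64421844482422), 4.271965980529785)
stone [ 144  231   86   66 2844] [ 18 122 196]
plane c [448.4 296.4 119.2] [  0.2   0.3 119.2] tilt 20.950479322213454 dir 64.40308666824133 res 1.9542505493677618
((449.3773193359375, 299.3250732421875), (157.0321044921875, 77.32936096191406), 63.30409240722656)
stone sc [ 179  168   47   55 1563]
[445.8 292.2 109.5] [ 301.8   99.7 -239.8] [ 948.5 1018.9  273.3]
```

View pics/crop1.png

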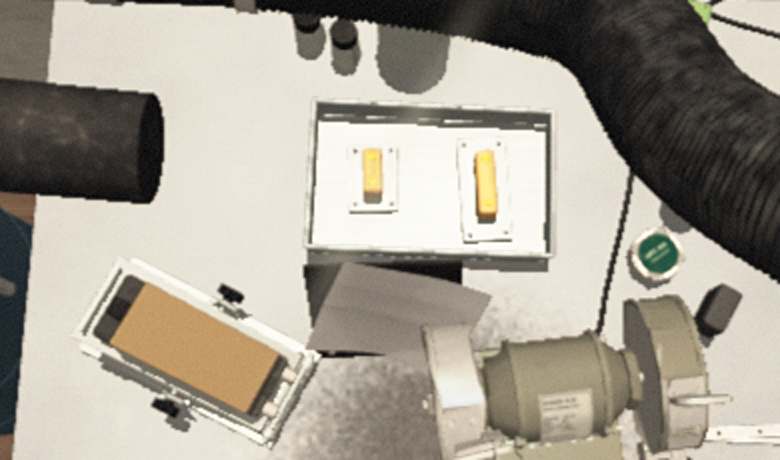

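View pics/crop2.png

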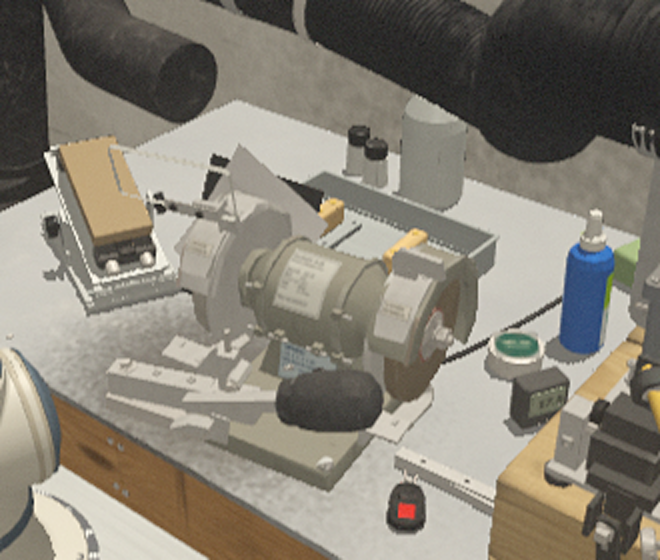

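Run:
```python
from h import *
np.set_printoptions(precision=1,suppress=True)
W=np.concatenate([cloud(dict(np.load(n+'0.npz'))).reshape(-1,3) for n in ['top','scene']]);W=W[~np.isnan(W[:,0])]
for z in (100,150,200,250,300,400):
    for nm,a,b in (('tray',(660,-18),130),('stone',(449,299),170),('mid',(560,140),150)):
        d=np.hypot(W[:,0]-a[0],W[:,1]-a[1]);k=(W[:,2]>z)&(d<300)&(W[:,2]<700)
        if k.any():
            o=W[k][np.argsort(d[k])[:1]];print(z,nm,o[0],round(d[k].min()))
# max height map coarse
H={}
for x in range(250,800,50):
    print(x,[int(np.percentile(W[(abs(W[:,0]-x)<25)&(abs(W[:,1]-y)<25)&(W[:,2]<700)][:,2],97)) if ((abs(W[:,0]-x)<25)&(abs(W[:,1]-y)<25)&(W[:,2]<700)).sum()>5 else None for y in range(450,-300,-50)])
# IK
def tool(xax,zax):
    y=np.cross(zax,xax);return R.from_matrix(np.c_[xax,y,zax])
a=np.radians(4);g=np.array([np.cos(a),np.sin(a),0])
for s in (1,-1):
    r=tool(s*g,np.array([0,0,-1.])).as_rotvec()
    print('grasp',s,[robot.inverse_kinematics([660,-18,z],r) for z in (90,250)])
    for t in (11,21,24):
        th=np.radians(t);d=np.radians(63.7);u=np.array([np.cos(d)*np.cos(th),np.sin(d)*np.cos(th),np.sin(th)]);n=np.array([-np.cos(d)*np.sin(th),-np.sin(d)*np.sin(th),np.cos(th)])
        for h in (90,190):
            p=np.array([449,299,119])+h*n
            print(s,t,h,p,np.round(robot.inverse_kinematics(p,tool(s*u,-n).as_rotvec()),2) if robot.inverse_kinematics(p,tool(s*u,-n).as_rotvec()) is not None else None)
```

```text
100 tray [ 687.5 -101.7  255.3] 88
100 stone [450.  298.3 121. ] 1
100 mid [534.7 143.  162.9] 25
150 tray [ 687.5 -101.7  255.3] 88
150 stone [464.  360.8 151.3] 64
150 mid [534.7 143.  162.9] 25
200 tray [ 687.5 -101.7  255.3] 88
200 stone [594.9 339.5 200.7] 151
200 mid [431.9  51.6 200.2] 156
250 tray [ 687.5 -101.7  255.3] 88
250 stone [311.  105.6 254.7] 238
250 mid [762.8 152.3 258.2] 203
300 tray [ 678.4 -109.   302.9] 93
300 stone [173.1 398.4 512.9] 293
300 mid [779.2 162.  302.6] 220
400 tray [ 603.5 -175.9  401. ] 168
400 stone [173.1 398.4 512.9] 293
250 [4, 4, 5, 5, 5, 4, 4, 15, 59, 57, 74, 84, 111, 106, 3]
300 [4, 4, 5, 5, 4, 5, 4, 288, 288, 285, 108, 90, 129, 138, 120]
350 [4, 4, 4, 5, 37, 31, 4, 5, 228, 241, 238, 165, 154, 189, 182]
400 [4, 5, 83, 120, 104, 64, 4, 4, 209, 209, 179, 180, 177, 236, 237]
450 [16, 130, 145, 131, 113, 92, 73, 64, 199, 199, 173, 175, 200, 207, 469]
500 [5, 134, 146, 136, 86, 146, 171, 172, 162, 149, 5, 5, 177, 451, 482]
550 [5, 126, 110, 5, 4, 161, 186, 182, 164, 160, 47, 44, 393, 454, 477]
600 [225, 225, 223, 4, 5, 47, 47, 47, 47, 46, 45,
[... 466 characters left out ...]
34.7 270.1 203. ] [ 0.4 -0.4  1.9  0.2  1.4  0.8]
1 21 190 [418.8 238.  296.4] [ 0.3 -0.4  1.8  0.3  1.6  0.8]
1 24 90 [432.8 266.2 201.2] [ 0.3 -0.4  1.9  0.3  1.4  0.8]
1 24 190 [414.8 229.7 292.6] [ 0.3 -0.5  1.8  0.3  1.6  0.8]
grasp -1 [array([-0.1,  0.3,  1.4, -0. ,  1.5, -1.7]), array([-0.1,  0.3,  1.1, -0. ,  1.7, -1.7])]
-1 11 90 [441.4 283.6 207.3] [ 0.5 -0.2  1.7  0.1  1.5 -2.2]
-1 11 190 [432.9 266.5 305.5] [ 0.4 -0.3  1.6  0.1  1.7 -2.2]
-1 21 90 [434.7 270.1 203. ] [ 0.4 -0.4  1.9  0.2  1.4 -2.3]
-1 21 190 [418.8 238.  296.4] [ 0.3 -0.4  1.8  0.3  1.6 -2.4]
-1 24 90 [432.8 266.2 201.2] [ 0.3 -0.4  1.9  0.3  1.4 -2.4]
-1 24 190 [414.8 229.7 292.6] [ 0.3 -0.5  1.8  0.3  1.6 -2.4]
```

Run:
```python
from h import *
np.set_printoptions(precision=0,suppress=True)
for n in ['top','scene']:
    W=cloud(dict(np.load(n+'0.npz'))).reshape(-1,3);W=W[~np.isnan(W[:,0])]
    for y in range(-100,260,40):
        k=(abs(W[:,1]-y)<20)&(W[:,2]>110)&(W[:,0]>600)&(W[:,0]<900);P=W[k]
        if len(P)==0: print(n,y,'none');continue
        print(n,y,'minx',P[np.argmin(P[:,0])],'minz',P[np.argmin(P[:,2])],len(P), [ (z,round(P[(P[:,2]>z)&(P[:,2]<z+30)][:,0].min()) if ((P[:,2]>z)&(P[:,2]<z+30)).any() else None) for z in (140,170,200,230,260,290,320)])
```

```text
top -100 minx [ 628. -120.  308.] minz [748. -85. 193.] 2163 [(140, None), (170, 745), (200, 720), (230, 647), (260, 636), (290, 628), (320, 654)]
top -60 minx [743. -78. 224.] minz [759. -65. 188.] 1380 [(140, None), (170, 750), (200, 743), (230, 745), (260, 752), (290, 803), (320, None)]
top -20 minx [752. -36. 229.] minz [766. -26. 189.] 1369 [(140, None), (170, 761), (200, 752), (230, 755), (260, 762), (290, 797), (320, None)]
top 20 minx [759.   1. 229.] minz [771.   9. 195.] 1389 [(140, None), (170, 769), (200, 759), (230, 759), (260, 767), (290, 790), (320, None)]
top 60 minx [764.  42. 235.] minz [813.  67. 111.] 1475 [(140, None), (170, None), (200, 766), (230, 764), (260, 769), (290, 784), (320, None)]
top 100 minx [765.  91. 245.] minz [817.  90. 111.] 1502 [(140, None), (170, None), (200, 771), (230, 765), (260, 768), (290, 781), (320, 833)]
top 140 minx [766. 159. 256.] minz [778. 134. 217.] 1509 [(140, None), (170, None), (200, 773), (230, 766), (260, 767), (290, 777), (320, 813)]
top 180 minx [767. 173. 261.] minz [779. 179. 223.] 1557 [(140, None), (170, None), (200, 
[... 664 characters left out ...]
  52. 239.] minz [815.  70. 110.] 974 [(140, 814), (170, 773), (200, 763), (230, 762), (260, 767), (290, 785), (320, None)]
scene 100 minx [762.  87. 239.] minz [816.  90. 110.] 790 [(140, 818), (170, 782), (200, 767), (230, 762), (260, 763), (290, 781), (320, None)]
scene 140 minx [763. 152. 258.] minz [801. 123. 189.] 681 [(140, None), (170, 791), (200, 772), (230, 763), (260, 765), (290, 775), (320, 822)]
scene 180 minx [765. 180. 268.] minz [799. 169. 198.] 665 [(140, None), (170, 799), (200, 773), (230, 766), (260, 765), (290, 768), (320, 804)]
scene 220 minx [759. 231. 266.] minz [807. 231. 204.] 794 [(140, None), (170, None), (200, 773), (230, 762), (260, 759), (290, 764), (320, 782)]
```

Run:
```python
from h import *
for n in ['top','scene']:
    W=cloud(dict(np.load(n+'0.npz'))).reshape(-1,3);W=W[~np.isnan(W[:,0])]
    for y in range(-100,260,30):
        P=W[(abs(W[:,1]-y)<15)&(W[:,0]>400)&(W[:,0]<640)]
        print(n,y,[(z,round(P[P[:,2]>z][:,0].max()) if (P[:,2]>z).any() else None) for z in (60,90,120,140,160,180,200)])
from h import robot
```

```text
top -100 [(60, 466), (90, 466), (120, 466), (140, 466), (160, 455), (180, 405), (200, None)]
top -70 [(60, 462), (90, 462), (120, 462), (140, 461), (160, 450), (180, 401), (200, None)]
top -40 [(60, 463), (90, 463), (120, 463), (140, 456), (160, 448), (180, 413), (200, None)]
top -10 [(60, 512), (90, 512), (120, 512), (140, 512), (160, 423), (180, 423), (200, 419)]
top 20 [(60, 542), (90, 542), (120, 542), (140, 542), (160, 542), (180, 459), (200, 432)]
top 50 [(60, 539), (90, 539), (120, 539), (140, 539), (160, 539), (180, 458), (200, 434)]
top 80 [(60, 539), (90, 539), (120, 539), (140, 539), (160, 539), (180, None), (200, None)]
top 110 [(60, 536), (90, 536), (120, 536), (140, 536), (160, 536), (180, 529), (200, None)]
top 140 [(60, 536), (90, 536), (120, 536), (140, 536), (160, 536), (180, 531), (200, None)]
top 170 [(60, 534), (90, 534), (120, 534), (140, 534), (160, 534), (180, None), (200, None)]
top 200 [(60, 458), (90, None), (120, None), (140, None), (160, None), (180, None), (200, None)]
top 230 [(60, 464), (90, 464), (120, None), (140, None), (160, None), (180, None), (20
[... 445 characters left out ...]
(160, 539), (180, 454), (200, 421)]
scene 50 [(60, 540), (90, 540), (120, 540), (140, 540), (160, 539), (180, 454), (200, 422)]
scene 80 [(60, 537), (90, 537), (120, 537), (140, 537), (160, 537), (180, None), (200, None)]
scene 110 [(60, 531), (90, 531), (120, 531), (140, 531), (160, 531), (180, 529), (200, None)]
scene 140 [(60, 533), (90, 533), (120, 533), (140, 533), (160, 533), (180, 533), (200, None)]
scene 170 [(60, 533), (90, 533), (120, 533), (140, 533), (160, 533), (180, None), (200, None)]
scene 200 [(60, 465), (90, 435), (120, None), (140, None), (160, None), (180, None), (200, None)]
scene 230 [(60, 462), (90, 462), (120, None), (140, None), (160, None), (180, None), (200, None)]
```

```bash
cat >> h.py <<'E'
def tool(xax,zax):
    xax=np.array(xax,float);zax=np.array(zax,float);return R.from_matrix(np.c_[xax,np.cross(zax,xax),zax])
def slope(t,d):
    th=np.radians(t);d=np.radians(d)
    return (np.array([np.cos(d)*np.cos(th),np.sin(d)*np.cos(th),np.sin(th)]),np.array([-np.cos(d)*np.sin(th),-np.sin(d)*np.sin(th),np.cos(th)]))
def wrist(name):
    p=np.array(robot.current_eef_pos());r=np.array(robot.current_ee_rot());c=robot.camera('wrist')
    T=np.eye(4);T[:3,:3]=R.from_rotvec(r).as_matrix();T[:3,3]=p
    c['extrinsics']=T@np.array(c['mount']);save(name,c);np.savez(name+'.npz',**c);return c
def rays(c,uv):
    K=np.array(c['K']);uv=np.asarray(uv,float);x=(uv[...,0]-K[0,2])/K[0,0];y=(uv[...,1]-K[1,2])/K[1,1];r=np.hypot(x,y)
    s=np.where(r>1e-9,np.sin(r)/np.maximum(r,1e-9),1);d=np.stack([x*s,y*s,np.cos(r)],-1)
    E=c['extrinsics'];return E[:3,3],d@E[:3,:3].T,d
def wcloud(c):
    v,u=np.mgrid[0:480,0:640];o,d,dc=rays(c,np.stack([u,v],-1));z=c['z_map'].astype(float)
    W=o+d*(z/np.maximum(dc[...,2],.05))[...,None];W[z<=0]=np.nan;return W
E
python3 - <<'E'
from h import *
u,n=slope(17,63.7)
robot.move_pose(np.array([449,299,119])+190*n+15*u,tool(-u,-n).as_rotvec())
print(robot.current_time(),robot.current_ft_force(),robot.current_wrist_torque())
wrist('ws1')
g=np.radians(4);xa=np.array([np.cos(g),np.sin(g),0])
robot.move_pose([600,30,260],tool(-xa,[0,0,-1]).as_rotvec())
print(robot.current_time(),robot.current_ft_force(),robot.current_wrist_torque())
wrist('wt1')
robot.move_straight([645,-18,230]);wrist('wt2');print(robot.current_time())
E
```

```text
2.0667 [-0.59954031  0.50536105  0.70679154] [-0.069455    0.03876732 -0.06759094]
3.2583 [0.51027322 0.85318716 0.52516914] [ 0.04615625  0.04181383 -0.05144281]
3.9917
```

View pics/ws1.png

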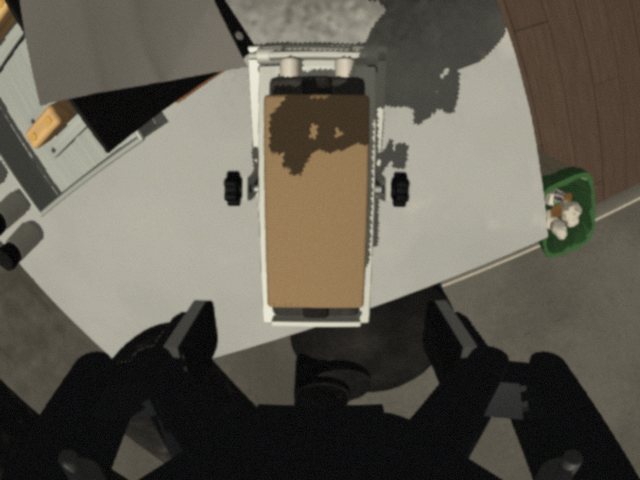

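View pics/wt1.png

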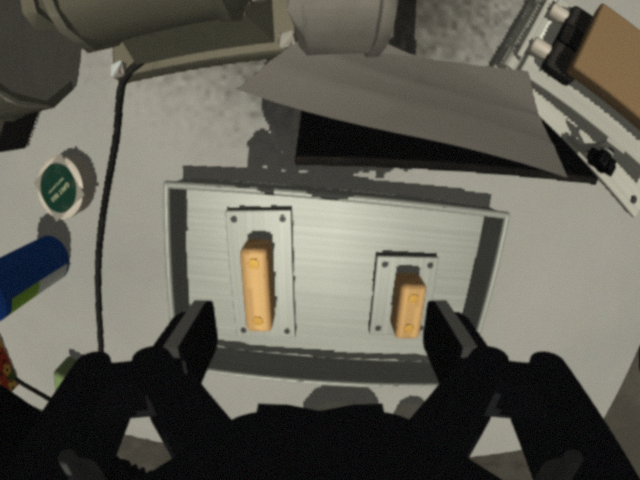

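View pics/wt2.png

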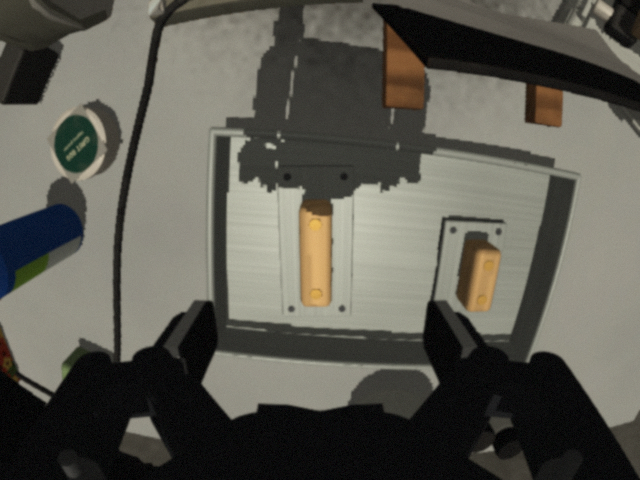

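The stone fills (265–369, 95–307) in ws1. The long rib is at (316,203–305) in wt2 and (257,240–330) in wt1, with two brass screws visible on it. I'll triangulate the long rib and measure the stone's face.

Run:
```python
from h import *
np.set_printoptions(precision=1,suppress=True)
a=dict(np.load('wt1.npz'));b=dict(np.load('wt2.npz'))
def tri(p,q):
    o1,d1,_=rays(a,p);o2,d2,_=rays(b,q)
    M=np.c_[d1,-d2];s=np.linalg.lstsq(M,o2-o1,rcond=None)[0];x,y=o1+s[0]*d1,o2+s[1]*d2;return (x+y)/2,np.linalg.norm(x-y)
scr={}
for nm,p,q in (('nearscrew',(253.5,264),(315.5,224.5)),('farscrew',(257,322),(316,294.5)),('c1',(234,219),(287,177)),('c2',(282,219),(344,177)),('c3',(244,331),(291.5,309)),('c4',(288,331),(342.5,309))):
    print(nm,tri(p,q))
for nm,c in (('a',a),('b',b)):
    W=wcloud(c);hsv=cv2.cvtColor(c['img'],cv2.COLOR_RGB2HSV);m=cv2.inRange(hsv,(8,70,90),(25,255,255))
    k=(m>0)&(W[...,2]>42)&(W[...,2]<52)&(W[...,1]<40)&(W[...,1]>-70)&(W[...,0]>590)&(W[...,0]<740)
    P=W[k];print('rib',len(P),P.mean(0),cv2.minAreaRect(P[:,:2].astype(np.float32)))
    k=(W[...,2]>9)&(W[...,2]<17)&(W[...,1]<30)&(W[...,1]>-70)&(W[...,0]>585)&(W[...,0]<740)
    P=W[k];print('plate',len(P),np.median(P[:,2]),cv2.minAreaRect(P[:,:2].astype(np.float32)))
c=dict(np.load('ws1.npz'));W=wcloud(c);hsv=cv2.cvtColor(c['img'],cv2.COLOR_RGB2HSV)
m=cv2.inRange(hsv,(8,60,30),(25,220,240));n,l,s,ce=cv2.connectedComponentsWithStats(m);i=l[250,317];print(s[i])
cnt=np.zeros(m.shape,np.uint8);cnt[l==i]=255;cnt=cv2.morphologyEx(cnt,cv2.MORPH_CLOSE,np.ones((21,21)))
P=W[cv2.erode(cnt,np.ones((7,7)))>0];P=P[~np.isnan(P[:,0])]
for _ in range(4):
    c0=P.mean(0);A=np.c_[P[:,:2]-c0[:2],np.ones(len(P))];q=np.linalg.lstsq(A,P[:,2],rcond=None)[0];res=P[:,2]-A@q;P=P[abs(res)<3*res.std()+.5]
nn=np.array([-q[0],-q[1],1]);nn/=np.linalg.norm(nn);print('tilt',np.degrees(np.arccos(nn[2])),'dir',np.degrees(np.arctan2(q[1],q[0])),res.std(),len(P))
# corners: ray-plane
cn=cv2.findContours(cnt,cv2.RETR_EXTERNAL,cv2.CHAIN_APPROX_NONE)[0];cn=max(cn,key=cv2.contourArea)[:,0]
o,d,_=rays(c,cn);t=((np.r_[c0[:2],q[2]]-o)@nn)/(d@nn);X=o+t[:,None]*d
u0=np.array([q[0],q[1],q[0]**2+q[1]**2]);u0/=np.linalg.norm(u0);v0=np.cross(nn,u0)
C=np.r_[c0[:2],q[2]];L=np.c_[(X-C)@u0,(X-C)@v0].astype(np.float32);r=cv2.minAreaRect(L);print(r,'centre',C+r[0][0]*u0+r[0][1]*v0)
print('edge dir adj',r[2], 'mins',L.min(0),L.max(0))
# stand base via top cam
```

```text
nearscrew (array([638.2, -21.6,  48.1]), np.float64(0.15911909321164658))
farscrew (array([690.5, -17.7,  52.2]), np.float64(0.26080073078745897))
c1 (array([610.8, -46.3,  11.4]), np.float64(0.01786669750760245))
c2 (array([607. ,  -2.1,  15.6]), np.float64(0.4294454838510356))
c3 (array([724.9, -37. ,  13.5]), np.float64(0.8468421207172429))
c4 (array([723. ,   7.5,  10.2]), np.float64(0.12020118990427604))
rib 2188 [661.5 -19.4  46.5] ((664.1160278320312, -19.81036376953125), (78.66654968261719, 23.871686935424805), 4.598138809204102)
plate 5280 13.954511877735456 ((664.9655151367188, -19.809349060058594), (130.54336547851562, 60.95533752441406), 3.87487530708313)
rib 2980 [664.1 -20.3  46.6] ((665.1268920898438, -20.024826049804688), (78.0759506225586, 23.633636474609375), 4.061347007751465)
plate 7599 14.026784377927754 ((664.6398315429688, -20.212387084960938), (129.71173095703125, 60.60331726074219), 4.183298587799072)
[  264    93   106   217 21975]
tilt 21.148751293372378 dir 63.21676342159237 0.7389542092607936 20038
((3.5238418579101562, 0.1924896240234375), (160.68966674804688, 74.4676284790039), 0.13290145993232727) centre [449.8 293.3 118.1]
edge dir adj 0.13290145993232727 mins [-76.8 -37.2] [83.9 37.4]
```

Run:
```python
from h import *
g=np.radians(4.2);xa=np.array([np.cos(g),np.sin(g),0]);o=tool(-xa,[0,0,-1]).as_rotvec()
robot.move_straight([664.8,-20,200],o,v=200)
robot.move_straight([664.8,-20,115],v=150)
print(robot.current_ft_force())
robot.move_straight([664.8,-20,88.5],v=60)
print(robot.current_eef_pos(),robot.current_ft_force(),robot.current_wrist_torque())
robot.close(100);robot.sleep(.2)
print(robot.current_gripper_width(),robot.current_eef_pos(),robot.current_ft_force(),robot.current_wrist_torque(),robot.current_time())
robot.move_straight([664.8,-20,105],v=50)
robot.move_straight([664.8,-20,165],v=120);robot.sleep(.2)
F=[];T=[]
for i in range(15): F.append(robot.current_ft_force());T.append(robot.current_wrist_torque());robot.sleep(.02)
print(np.mean(F,0),np.std(F,0),np.mean(T,0),np.std(T,0),robot.current_gripper_width(),robot.current_time())
wrist('wg1')
```

```text
[-0.54679708  0.1004226   0.8273096 ]
[664.63134314 -20.00508715  88.00210711] [ 0.26415292 -0.99649645  0.64702762] [-0.04238186  0.08722566  0.0069925 ]
22.572958869367177 [665.02782479 -19.96821741  89.04700006] [0.03012126 0.11820289 3.1833529 ] [0.09540219 0.02975197 0.01452007] 6.425
[ 0.15996927 -0.06710739 -3.8499278 ] [0.4464332  0.56711582 0.29087918] [ 0.00652596 -0.0079691   0.00905176] [0.03503733 0.02347227 0.02986391] 22.722682597968717 8.0083
```

View pics/wg1.png

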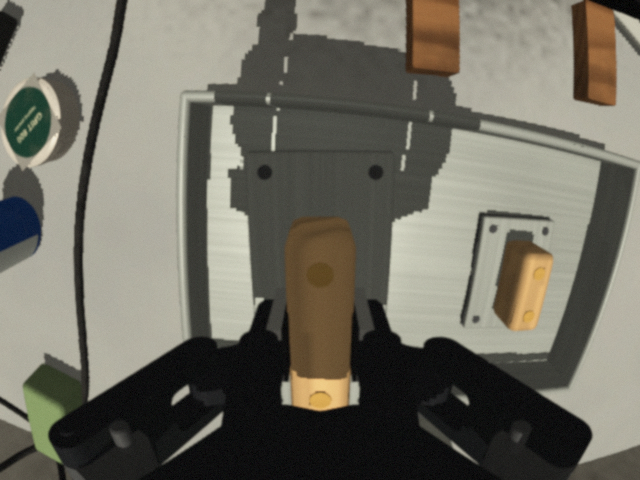

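```bash
cat >> h.py <<'E'
C0=np.array([449.7,294.5,118.0]);DIR=63.4;DEP=86.0
def ft(k=20,dt=.01):
    F=[];T=[]
    for i in range(k): F.append(robot.current_ft_force());T.append(robot.current_wrist_torque());robot.sleep(dt)
    return np.mean(F,0),np.mean(T,0)
def pose(t,h,du=0,dv=0,d=DIR,roll=0):
    u,n=slope(t,d);q=R.from_rotvec(u*np.radians(roll));n=q.apply(n);v=np.cross(n,u)
    return C0+du*u+dv*v+n*(DEP+h),tool(-u,-n).as_rotvec(),u,v,n
E
python3 - <<'E'
from h import *
np.set_printoptions(precision=3,suppress=True)
c=dict(np.load('wg1.npz'));W=wcloud(c);K=(np.mgrid[0:480,0:640]);v,u=K
k=(v>155)&(v<300)&(((u>250)&(u<280))|((u>360)&(u<385)));P=W[k];P=P[~np.isnan(P[:,0])];P=P[(P[:,2]>70)&(P[:,2]<110)]
c0=P.mean(0);A=np.c_[P[:,:2]-c0[:2],np.ones(len(P))];q=np.linalg.lstsq(A,P[:,2],rcond=None)[0]
print('plate top plane',len(P),c0,np.degrees(q[:2]))
robot.move_straight([664.8,-20,335],v=220)
p,o,u,v,n=pose(21.15,110)
robot.move_straight(p+[0,0,30],o,v=220);robot.sleep(.3)
F,T=ft(30);print('far',robot.current_time(),F,T,'u,v,n:',T@u,T@v,T@n)
robot.move_straight(pose(21.15,25)[0],o,v=120);robot.sleep(.4)
F,T=ft(40);print('near',robot.current_time(),F,T,'u,v,n:',T@u,T@v,T@n);np.savez('tare.npz',F=F,T=T)
ps=np.array(robot.current_eef_pos());print(ps-pose(21.15,25)[0])
wrist('wh1');c=robot.camera('scene');save('sc1',c);cv2.imwrite('pics/sc1c.png',cv2.resize(c['img'][100:300,120:360,::-1],None,fx=3,fy=3,interpolation=cv2.INTER_CUBIC))
E
```

```text
plate top plane 7571 [631.409 -25.595  89.882] [0.823 0.132]
far 11.2833 [ 0.081  0.118 -3.866] [-0.362  0.185 -0.002] u,v,n: 0.0024923061434503615 0.4063130252025158 -0.003556558732793255
near 13.1083 [-0.147 -0.083 -3.937] [-0.374  0.193 -0.003] u,v,n: 0.003810504651449817 0.421034562546258 -0.0051316272249138
[-0.001  0.003 -0.008]
```

View pics/wh1.png

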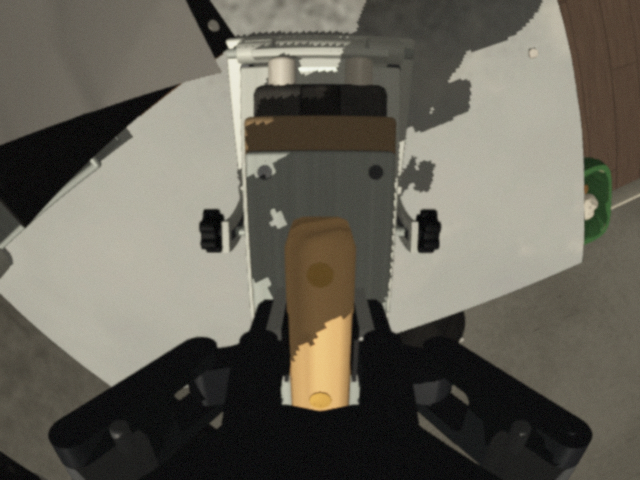

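View pics/sc1c.png

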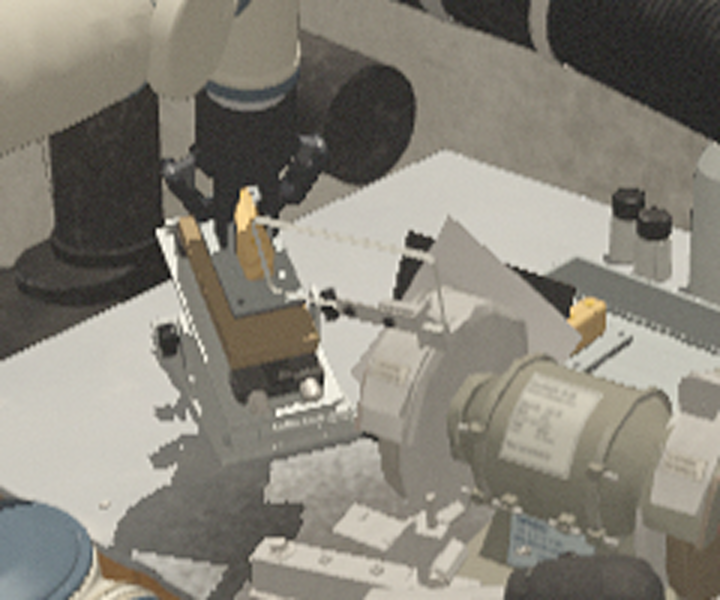

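```bash
cat >> h.py <<'E'
L=.30
def meas(t,k=20,roll=0,settle=.1):
    robot.sleep(settle)
    z=np.load('tare.npz');F,T=ft(k);_,_,u,v,n=pose(t,0,roll=roll);dF=F-z['F'];dT=T-z['T']
    M=dT+np.cross(L*n,dF)   # moment about plate underside centre
    return dict(N=dF@n,tu=dF@u,tv=dF@v,Mu=M@u,Mv=M@v,Mn=M@n,Fabs=np.linalg.norm(F))
def fmt(m): return ' '.join(f'{k}={x:.3f}' for k,x in m.items())
E
python3 - <<'E'
from h import *
t=21.15
robot.move_straight(pose(t,5)[0],v=60)
m=meas(t,20);print('h5',fmt(m))
h=5
while h>-5:
    h-=.5;robot.move_straight(pose(t,h)[0],v=10);m=meas(t,6,settle=.02)
    if m['N']>2: break
m=meas(t,30);print(h,fmt(m),robot.current_time(),robot.current_eef_pos()-pose(t,h)[0])
E
```

```text
h5 N=-0.017 tu=0.081 tv=-0.258 Mu=0.074 Mv=0.023 Mn=0.006 Fabs=3.927
-1.0 N=8.799 tu=-1.810 tv=1.962 Mu=-0.246 Mv=-0.143 Mn=-0.014 Fabs=6.506 18.1083 [ 0.0214911  -0.01855554  0.69163604]
```

```bash
cat >> h.py <<'E'
def go(t,h,du=0,dv=0,roll=0,v=8):
    p,o,*_=pose(t,h,du,dv,roll=roll);robot.move_straight(p,o,v=v)
E
python3 - <<'E'
from h import *
t=21.15
go(t,-.8);print(fmt(meas(t,15)))
go(t,-.8,-.15,.15);print(fmt(meas(t,15)))
go(t,-.8,-.15,.3);print(fmt(meas(t,15)))
go(t,-.8,-.3,.3);print(fmt(meas(t,15)))
print(robot.current_time())
E
```

```text
N=9.017 tu=-1.742 tv=2.053 Mu=-0.303 Mv=-0.175 Mn=-0.015 Fabs=6.676
N=10.160 tu=-0.889 tv=1.185 Mu=-0.126 Mv=-0.068 Mn=0.004 Fabs=7.096
N=10.082 tu=-0.802 tv=0.182 Mu=0.091 Mv=-0.063 Mn=0.024 Fabs=6.882
N=9.714 tu=-0.214 tv=0.195 Mu=0.073 Mv=0.036 Mn=-0.004 Fabs=6.351
20.0083
```

Run:
```python
from h import *
for t,r,h,du,dv in ((21.15,0,-.75,-.36,.33),(20.75,0,-.75,-.36,.33),(20.75,.3,-.75,-.36,.33),(21.15,.3,-.75,-.36,.33)):
    go(t,h,du,dv,roll=r);m=meas(t,25,roll=r);print(t,r,fmt(m),'TCP-ref Mu %.3f Mv %.3f'%(m['Mu']+.214*m['tv'],m['Mv']-.214*m['tu']))
print(robot.current_time(),robot.current_gripper_width())
```

```text
21.15 0 N=9.507 tu=0.431 tv=-0.748 Mu=0.255 Mv=0.063 Mn=0.010 Fabs=6.027 TCP-ref Mu 0.095 Mv -0.029
20.75 0 N=9.210 tu=0.922 tv=-1.233 Mu=0.294 Mv=-0.073 Mn=-0.019 Fabs=5.725 TCP-ref Mu 0.030 Mv -0.270
20.75 0.3 N=9.771 tu=1.217 tv=-0.040 Mu=-0.258 Mv=0.027 Mn=0.006 Fabs=6.146 TCP-ref Mu -0.267 Mv -0.233
21.15 0.3 N=10.078 tu=1.065 tv=0.140 Mu=-0.321 Mv=0.151 Mn=0.020 Fabs=6.479 TCP-ref Mu -0.291 Mv -0.077
22.2417 22.221880794411355
```

Run:
```python
from h import *
t,r,h,du,dv=21.2,.1,-.75,-.2,.3
for i in range(5):
    go(t,h,du,dv,roll=r);m=meas(t,25,roll=r)
    a=m['Mu']+.214*m['tv'];b=m['Mv']-.214*m['tu']
    print(round(t,2),round(r,2),round(h,2),round(du,2),round(dv,2),fmt(m),'TCP-ref Mu %.3f Mv %.3f'%(a,b))
    if max(abs(a),abs(b),abs(m['Mu']),abs(m['Mv']))<.04 and abs(m['N']-10)<.6: break
    du+=np.clip(m['tu']*.1,-.15,.15);dv+=np.clip(m['tv']*.1,-.15,.15)
    # act on moments only with L-independent part
    mu=.5*(a+m['Mu']) if a*m['Mu']>0 else 0; mv=.5*(b+m['Mv']) if b*m['Mv']>0 else 0
    r+=np.clip(mu*.5,-.12,.12);t-=np.clip(mv*1.2,-.25,.25);h+=np.clip((m['N']-10)*.06,-.15,.15)
print(robot.current_time(),robot.current_gripper_width(),t,r,h,du,dv)
```

```text
21.2 0.1 -0.75 -0.2 0.3 N=10.239 tu=0.557 tv=-0.347 Mu=-0.129 Mv=0.088 Mn=-0.018 Fabs=6.699 TCP-ref Mu -0.203 Mv -0.031
21.2 0.02 -0.74 -0.14 0.27 N=10.141 tu=0.543 tv=-0.567 Mu=0.052 Mv=0.102 Mn=-0.009 Fabs=6.616 TCP-ref Mu -0.070 Mv -0.015
21.2 0.02 -0.73 -0.09 0.21 N=10.592 tu=0.387 tv=-0.240 Mu=-0.034 Mv=0.088 Mn=-0.008 Fabs=7.071 TCP-ref Mu -0.086 Mv 0.005
21.14 -0.01 -0.69 -0.05 0.18 N=10.275 tu=0.322 tv=-0.619 Mu=0.149 Mv=0.036 Mn=0.005 Fabs=6.787 TCP-ref Mu 0.016 Mv -0.033
21.14 0.03 -0.68 -0.02 0.12 N=10.448 tu=0.316 tv=0.102 Mu=-0.102 Mv=0.067 Mn=0.008 Fabs=6.940 TCP-ref Mu -0.080 Mv -0.001
25.0333 22.004602240523575 21.144493278783507 -0.017731622412080573 -0.6483011788088244 0.012555515010808593 0.13301403581157725
```

Run:
```python
from h import *
np.set_printoptions(precision=1,suppress=True)
print([round(robot.current_gripper_width(),2) for _ in range(6)])
t=21.14;c=wrist('wc1');W=wcloud(c);s=robot.camera('scene');save('sc2',s)
W2=cloud(s);t2=robot.camera('top');save('tp2',t2)
cv2.imwrite('pics/sc2c.png',cv2.resize(s['img'][140:260,150:270,::-1],None,fx=5,fy=5,interpolation=cv2.INTER_CUBIC))
cv2.imwrite('pics/tp2c.png',cv2.resize(t2['img'][200:330,110:270,::-1],None,fx=4.5,fy=4.5,interpolation=cv2.INTER_CUBIC))
cv2.imwrite('pics/wc1c.png',cv2.resize(c['img'][30:330,180:460,::-1],None,fx=2,fy=2))
_,_,u,v,n=pose(t,0)
X=W-C0;a=X@u;b=X@v;h=X@n
for col in (260,285,300,345,360,380): print('col',col,[(r,np.round([a[r,col],b[r,col],h[r,col]],1).tolist()) for r in (100,110,120,130,140,150,160,170)])
for row in (170,200,230): print('row',row,[(cc,np.round([b[row,cc],h[row,cc]],1).tolist()) for cc in range(215,260,5)],[(cc,np.round([b[row,cc],h[row,cc]],1).tolist()) for cc in range(375,420,5)])
```

```text
[22.0, 22.0, 22.0, 22.0, 22.0, 22.0]
col 260 [(100, [-88.5, -29.5, -23.2]), (110, [-83.6, -29.7, -23.9]), (120, [-78.1, -26.1, -0.8]), (130, [-73.8, -26.0, 0.0]), (140, [-69.6, -26.1, -0.4]), (150, [-65.3, -26.1, 0.3]), (160, [-61.9, -24.7, 9.9]), (170, [-57.9, -24.7, 10.5])]
col 285 [(100, [-88.2, -17.7, -25.2]), (110, [-83.3, -17.6, -24.6]), (120, [-77.8, -15.4, 0.4]), (130, [-73.6, -15.4, 0.2]), (140, [-69.4, -15.3, 1.5]), (150, [-65.1, -15.6, -1.0]), (160, [-61.8, -14.6, 10.7]), (170, [-57.8, -14.6, 10.7])]
col 300 [(100, [-87.7, -10.2, -20.0]), (110, [-83.0, -10.2, -20.8]), (120, [-77.7, -9.1, 0.3]), (130, [-73.5, -9.1, 1.3]), (140, [-69.3, -9.2, -0.2]), (150, [-65.1, -9.2, 0.5]), (160, [-61.7, -8.7, 10.5]), (170, [-57.8, -8.7, 11.2])]
col 345 [(100, [-88.1, 11.1, -24.2]), (110, [-83.1, 11.1, -23.4]), (120, [-77.7, 9.5, 1.1]), (130, [-73.5, 9.5, 0.6]), (140, [-69.3, 9.6, 0.2]), (150, [-65.2, 9.5, 1.5]), (160, [-61.7, 9.0, 10.4]), (170, [-57.7, 9.0, 10.1])]
col 360 [(100, [-88.2, 18.3, -24.3]), (110, [-83.3, 18.3, -23.7]), (120, [-77.8, 15.6, 2.0]), (130, [-73.6, 15.8, 0.5]), (14
[... 852 characters left out ...]
5, [-38.1, -0.7]), (240, [-35.6, 0.4]), (245, [-33.1, 1.7]), (250, [-29.1, 11.1]), (255, [-27.1, 10.8])] [(375, [21.3, 10.6]), (380, [23.2, 11.5]), (385, [25.3, 10.9]), (390, [27.3, 11.6]), (395, [31.5, 1.2]), (400, [34.0, 0.1]), (405, [47.3, -46.9]), (410, [67.8, -116.5]), (415, [72.2, -118.0])]
row 230 [(215, [-86.4, -127.4]), (220, [-57.3, -40.5]), (225, [-56.2, -47.5]), (230, [-56.2, -59.4]), (235, [-56.3, -73.0]), (240, [-36.5, -0.4]), (245, [-33.9, 1.0]), (250, [-29.8, 10.5]), (255, [-27.5, 11.3])] [(375, [21.7, 10.7]), (380, [23.8, 10.9]), (385, [25.9, 11.1]), (390, [28.0, 10.9]), (395, [32.3, 0.8]), (400, [34.3, 2.0]), (405, [54.2, -71.0]), (410, [54.4, -58.7]), (415, [54.8, -48.3])]
```

View pics/wc1c.png

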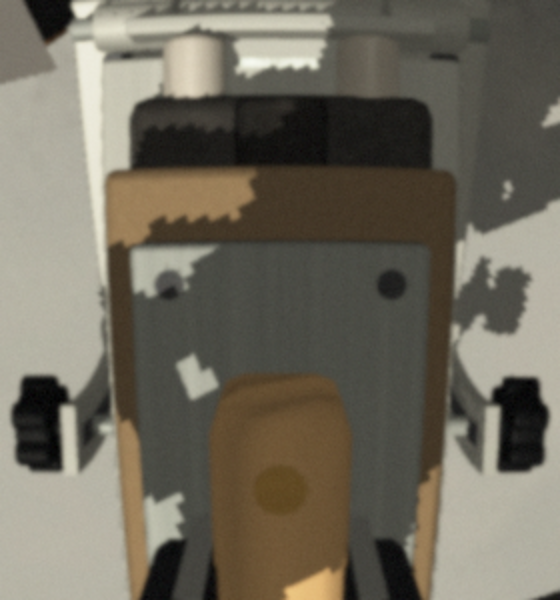

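View pics/sc2c.png

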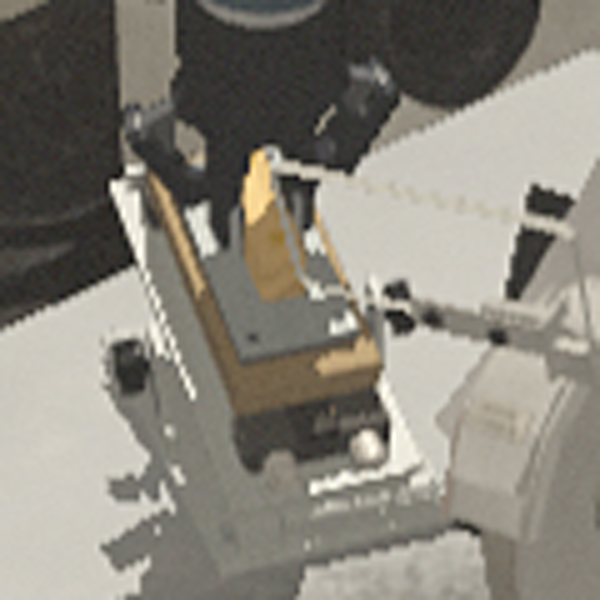

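View pics/tp2c.png

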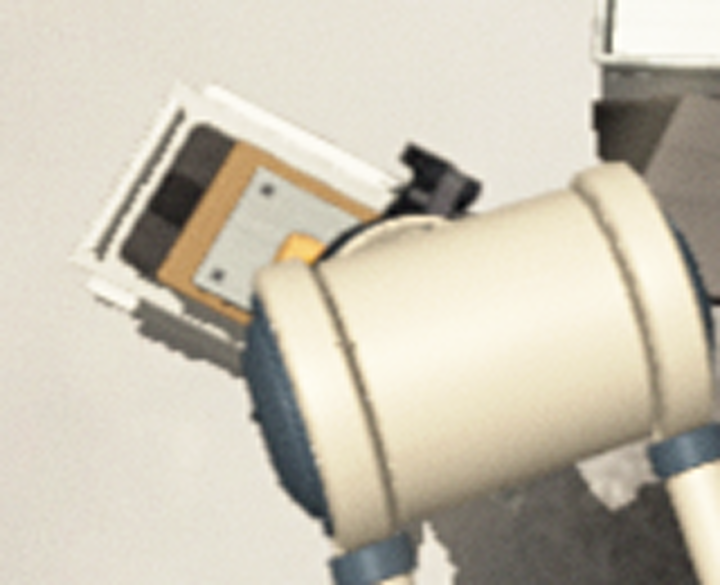

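The wrist view shows stone all round the plate. At the low end the stone edge is at a ≈ -81 mm and the plate edge at about -63 mm, and the side margins are 7–8 mm each. The top view shows a similar strip at the upper end. I'll check that the push is steady, then hand in.

Run:
```python
from h import *
for i in range(2):
    m=meas(21.14,40,roll=.03);print(fmt(m),'TCP-ref Mu %.3f Mv %.3f'%(m['Mu']+.214*m['tv'],m['Mv']-.214*m['tu']),robot.current_gripper_width(),robot.current_time())
ok=9<m['N']<11.3 and abs(m['Mv'])<.12 and abs(m['Mu'])<.15
print(ok)
if ok: robot.sign_off()
```

```text
N=10.211 tu=0.295 tv=0.080 Mu=-0.105 Mv=0.049 Mn=0.005 Fabs=6.711 TCP-ref Mu -0.088 Mv -0.014 22.462344724421783 25.6167
N=10.341 tu=0.350 tv=-0.062 Mu=-0.064 Mv=0.070 Mn=-0.007 Fabs=6.826 TCP-ref Mu -0.077 Mv -0.004 22.370049357341244 26.05
True
the job is handed in; nothing more can be done
```

The long plate is lying lengthwise on the middle of the stone, still gripped, and pushed down with a steady 10.2–10.3 N. I handed the job in at about 26 s.

- **Slope:** the wrist camera gave about 21.15°. Feeling for zero moment settled it at 21.14°, with the load centred within about 7 mm along the plate's length. Across its width the load sits within about 10 mm of the centre line.
- **Position:** the plate has about 17 mm of stone showing at the low end and 7–8 mm at each side. The upper end looks similar in the top view but was not measured.
- **Around the scene:** the short plate was still in its place in the tray in the wrist picture taken after the lift. I saw nothing disturbed in the pictures, and no path came near the things standing around.

**Checks that disagreed:**
- The first top-camera position for the stone was about 6 mm off the wrist camera's along the slope. I weighted towards the wrist camera, and the margins on contact confirmed it.
- The point about which the wrist moment is reported is unclear: hanging weight suggests about 0.3 m from the plate's underside, contact data about 0.09 m. I reduced the sideways forces to about 0.3 N so that it hardly matters, and both readings show the plate balanced.
- First touch reached about 9 N rather than the 2 N I was stopping at, because contact was stiffer than my 0.5 mm steps allowed for.

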